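Snap a retaining clip into a shaft groove

TASK

Turn the round flange by pushing its pins until the open channel between its two raised rims points squarely down the loading bed. Then push the retaining clip along the bed by its upright tab, keeping it flat, through the channel and into the shaft's groove until it snaps fully home. Leave it seated, the channel still in line, and do not disturb the loose parts lying around.

Things in the scene. Friction and masses are not known exactly. Their poses are not given: they have to be found in the camera images.
- fixture: Assembly fixture bolted to the bench: grey base plate 240 x 124 x 12 mm carrying an upright shaft, a turning flange round it and a flat loading bed. Origin on the shaft axis at bench height, z up. The bed lies on the -x side, so the clip is pushed towards +x.
- bed (a point): Middle of the bed's top face, 112 mm on the -x side of the shaft axis. Steel bed 116 mm long, 108 mm wide, top 40 mm above the bench, scribed centre line along the fixture's x; it ends 2 mm short of the flange. Two guide strips 10 mm high form a funnel: inner faces 100 mm apart at 120 mm before the shaft axis, narrowing to 52 mm apart from 66 to 55 mm before it.
- groove (a point): The middle of the shaft's groove, on the shaft axis, 44.5 mm above the bench. The neck in the groove is 20 mm in diameter; the groove is 12 mm high, from the flange floor to the underside of the round shaft head, which is 36 mm in diameter with its top 68.5 mm above the bench.
- flange (a joint): Angle (rad) of the flange about the shaft, growing anticlockwise seen from above. At 0 and equally at pi (its two ends are alike) its channel lies along the fixture's x, in line with the bed; at pi/2 it is across. Friction of about 1.5 N at a pin: it stays where it is left. Stops at -0.4 and 3.54.
- flange_centre (a point): Centre of the flange floor, on the shaft axis, 38.5 mm above the bench (1.5 mm below the bed). Steel flange of 104 mm diameter with two raised rim halves, radius 40 to 52 mm, tops 52.5 mm above the bench; between them a straight open channel 54 mm wide runs right across, past the shaft. Its x axis points along the channel.
- pin_a (a point): One of two upright round pins on the flange rims, 10 mm diameter, standing 24 mm above the rim, top 76.5 mm above the bench. The point is at the pin's mid-height, 46 mm from the shaft axis. At flange angle 0 it is on the fixture's +y side.
- pin_b (a point): The other, equal pin, diametrically opposite pin_a.
- clip: Loose dark steel spring clip, 150-190 g, on the bed. U-shaped head 44 mm wide, 8 mm thick, mouth opening to its +x; tail to its -x. Origin on the underside at the centre of the U: on the shaft axis when home. The arms reach 16 mm ahead of it; their rounded lips, 17 mm apart, spread over the neck from about 13 mm before home and snap shut behind it (6 to 10 N), then the clip stops hard.
- tab (a point): Middle of the back (pushing) face of the clip's upright thumb tab, 62 mm behind the clip's origin and 12 mm above its underside. The tab is 32 mm wide, 24 mm high, 5 mm thick, at the end of the clip's 22 mm wide tail. When the clip is home it is still outside the flange rim.
- nut: Loose hexagon nut 34 mm wide, left of the fixture; to be left alone.
- tee_bolt: Loose T-slot bolt 127 mm long, left of the fixture; to be left alone.
- spanner: Loose double open-ended spanner 248 mm long, right of the fixture; to be left alone.
Things that resemble listed ones, but are neither listed nor needed, are in the scene too. Leave any green, orange or turquoise look-alike of the clip alone.

How it is judged:
By the outcome, as a careful person would: the job done as asked, in the order asked, and still so for the second after the job is handed in, with the robot touching nothing.
It also fails if it takes over 48 s, if anything falls off the work surface, if the arm or the gripper's body presses on something with over 40 N, if the wrist force passes 120 N, or if a joint passes its speed limit or range.

ROBOT

A 6-joint arm with a two-finger parallel gripper is mounted at the origin on a cart in front of the work surface, level with it; the furniture and walls round the work are solid. World frame = base frame: x ahead of the robot, y to its left, z up, the work surface at z = 0. Lengths are in m, angles in rad, forces in N, time in s.
With the tool pointing down it reaches from about 0.375 to 0.975 m from the base axis. Payload 3.8 kg.
Tool frame: the origin (TCP) lies midway between the tips of the shut fingers; the grasp point (between the pads) lies 19 mm behind it; z points along the fingers, y is the line along which they close (so a half turn about z gives the same grasp; the last joint's range is limited). The gripper opens to 85 mm and grips with 20 to 120 N. Pads are 22 mm wide; open, the fingers measure 114 mm over their backs; the gripper's body (76 mm by 85 mm) begins 54 mm behind the grasp point. The pads swing forward as they close: fully open they stand 13 mm farther back than shut.
Start: joints at [1.16, 0.264, 1.604, -0, 1.274, -0.037], TCP at [0.246, 0.628, 0.231] pointing down, gripper open.
Joint ranges: [-2.63, 2.63], [-0.94, 2.18], [0.31, 2.57], [-1.31, 4.45], [0, 2.66], [-2.55, 2.55]. Speed limits (rad/s): [2.57, 2.57, 3.14, 3.14, 3.14, 3.14].

INTERFACE

Orientations are given as a rotation vector (axis times angle).
In Python, from workcell import bot gives the robot as it stands.
- The arm moves only by the tool step_arm, never from a script. Its argument "motion" is a list of rows, each a list of 5 numbers: the finger opening in cm, from 0 to 8.54, then the shift along the tool's x, y, z in cm, then the turn about the tool's z in degrees. In form: [[claw, dx, dy, dz, twist], ...]. A call has 1 to 20 rows; each row is the pose to reach, as a shift and turn from the pose commanded when the call began, along the tool's axes at that moment; what a row does not reach only later rows make up. A row lasts 1/10 s, in which the tool goes at most 50 mm and 8.59 degrees, less where a joint would pass 70% of its speed; a pose out of reach is approached as far as the arm can. A call with a gripper value outside its range is refused whole. The fingers move at their own pace and stop on an object; "force" is the grip in N (left out, the last holds). Time passes only in rows, so rows that repeat a pose let the fingers close. It gives the time, the measured TCP pose, the force, the opening and the grip force at its end, in the units of the state.
- bot.read_state(): the state, without advancing time (a new reading comes with each control period).
- bot.read_camera(name): name is "scene" or "side" or "wrist"; returns (picture, depth): 400x640x3 uint8, red, green, blue; 400x640 float32, m along the optical axis (not along the pixel's ray), 0 where there is no reading.
- bot.calibration(name): a dict with "mtx" (3x3 intrinsics, pixels), "k1" (the pictures are not rectified: a ray, as slopes to the right and down, at radius r is drawn at 1 + k1 r^2 times it, then the intrinsics apply), "origin" and "orientation" of the camera in the world; the wrist camera has in their place "T_tool_cam" (4x4, takes a point from camera to tool coordinates, whose origin is the TCP and whose axes are the flange's). Camera axes: x right, y up, looking along -z (the intrinsics and any distortion apply to the point x, -y, -z); pixel columns grow to the right and rows downward; lengths in m; the calibration is good to about 2 mm. A picture is of the moment at which its call begins: read the wrist's pose just before it. calibration takes no time and is no camera call.
- bot.finish_job(): hands the job in; it is judged then, once.
The state is a dict: "time": time; "q": joint angles; "joint_vel": joint speeds; "joint_torque": joint torques, N m; "tool_pos": TCP position; "tcp_rot": TCP orientation; "wrist_force": force on the tool from outside, world axes, zero at the start; "torque": the same for the moment, N m; "width": opening from 0.0 (shut) to 1.0 (fully open); "grip_force": force on a finger pad.
Only numpy, scipy, OpenCV 4.12 (cv2) and the standard library are available. Lean on these libraries where they do the work, as an engineer would, in place of code of your own. Each camera call takes 0.05 s, during which the arm holds its last target. There are 200 camera calls.

## Working session

There is one attempt and no reset: what is moved stays moved. The work goes in short steps, Python scripts to look and compute and a tool call to move; the robot and the scene stay as the last step left them, time stands still between calls to the robot, and variables do not carry over. Pictures are saved under pics/ and viewed, at most 10 in all, crops included, and the job is handed in when it is done.

Besides the shell and the picture viewer there is one more tool, called after "Emit:" as name(argument=value, ...) on one line, values as JSON. step_arm: Moves the arm, as the interface text tells. Its arguments: {"type":"object","properties":{"motion":{"type":"array","items":{"type":"array","items":{"type":"number"}}},"force":{"type":"number"}},"required":["motion"]}

```bash
mkdir -p pics; ls; cat > h.py <<'E'
import numpy as np,cv2
from scipy.spatial.transform import Rotation as R
from workcell import bot
def cam(name):
    c=bot.calibration(name)
    if 'origin' in c:
        o=np.array(c['origin']);q=np.array(c['orientation'])
        Rm=q if q.shape==(3,3) else R.from_rotvec(q).as_matrix()
    else:
        s=bot.read_state();T=np.array(c['T_tool_cam']);Rt=R.from_rotvec(s['tcp_rot']).as_matrix()
        Rm=Rt@T[:3,:3];o=np.array(s['tool_pos'])+Rt@T[:3,3]
    return dict(K=np.array(c['mtx']),k1=c['k1'],o=o,R=Rm)
def shot(name,f):
    c=cam(name);p,d=bot.read_camera(name)
    np.savez('pics/'+f,p=p,d=d,**c);cv2.imwrite('pics/'+f+'.png',p[...,::-1]);return c,p,d
def load(f):
    z=np.load('pics/'+f+'.npz');return z,z['p'],z['d']
def ray(c,u,v):
    K=c['K'];x=(u-K[0,2])/K[0,0];y=(v-K[1,2])/K[1,1];r=np.hypot(x,y);s=r
    for _ in range(20): s=r/(1+float(c['k1'])*s*s)
    f=s/r if r>0 else 1
    return c['R']@np.array([x*f,-y*f,-1])
def atz(c,u,v,z):
    d=ray(c,u,v);return c['o']+d*(z-c['o'][2])/d[2]
def proj(c,P):
    q=c['R'].T@(np.array(P)-c['o']);x=q[0]/-q[2];y=-q[1]/-q[2];f=1+float(c['k1'])*(x*x+y*y)
    K=c['K'];return np.array([K[0,0]*x*f+K[0,2],K[1,1]*y*f+K[1,2]])
E
python3 - <<'E'
from h import *
for n in('scene','side','wrist'):
    c,p,d=shot(n,n+'0');print(n,c['o'],c['R'].round(2).tolist(),c['K'][0,0])
s=bot.read_state();print(s)
a=[cv2.imread(f'pics/{n}0.png') for n in('scene','side','wrist')]
E
```

```text
pics
scene [-0.11981197  0.62108939  0.51485122] [[-0.68, 0.32, -0.66], [-0.73, -0.3, 0.62], [0.0, 0.9, 0.44]] 423.5137454498452
side [0.36853534 0.92137819 0.60382772] [[-0.98, 0.08, -0.17], [-0.19, -0.48, 0.86], [-0.02, 0.87, 0.49]] 405.9995250614031
wrist [0.18219093 0.65138753 0.37213631] [[0.37, -0.9, -0.25], [0.93, 0.35, 0.1], [-0.0, -0.27, 0.96]] 309.9837383544127
{'time': 0.15, 'q': array([ 1.16010726e+00,  2.64650180e-01,  1.60507688e+00, -1.57790528e-06,
        1.27373813e+00, -3.68923110e-02]), 'joint_vel': array([ 0.00042374, -0.00024003, -0.00535858,  0.00085159, -0.00250065,
        0.00077376]), 'joint_torque': array([ 8.51277055e-04, -5.15898907e+01, -3.67962599e+01,  6.25930556e-05,
        7.98467605e-03, -7.43936027e-06]), 'tool_pos': array([0.24624018, 0.62785052, 0.23019187]), 'tcp_rot': array([-5.83668288e-01, -3.08647466e+00,  2.86818292e-03]), 'wrist_force': array([ 0.34994447, -0.23224763, -0.37265297]), 'torque': array([-0.02171523, -0.04292473, -0.02794594]), 'grip_force': 0.0, 'width': 0.9962596360781689}
```

View pics/scene0.png

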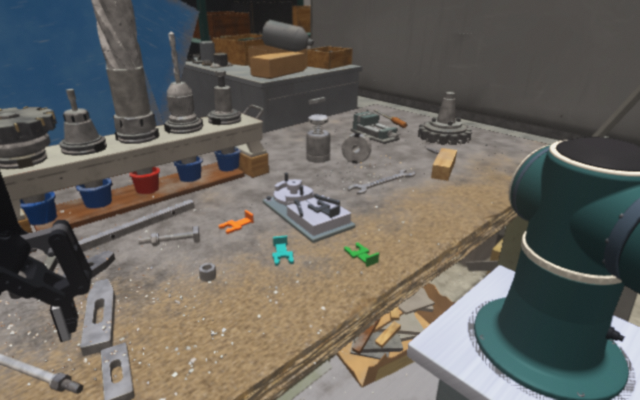

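The fixture is at about (308,208), with the bed's end toward (325,225). The lookalike clips sit around it: orange (238,221), turquoise (283,250) and green (362,253).

```bash
python3 - <<'E'
from h import *
c,p,d=load('scene0')
for u,v,z in [(264,198,0.012),(313,237,.012),(353,222,.012),(293,185,.0685),(324,208,.04)]:
    print(u,v,atz(c,u,v,z).round(3))
a=cv2.resize(p[170:245,255:365],(770,525),interpolation=cv2.INTER_CUBIC)
cv2.imwrite('pics/sc_crop.png',a[...,::-1])
E
```

```text
264 198 [0.701 0.028 0.012]
313 237 [0.47  0.066 0.012]
353 222 [ 0.455 -0.051  0.012]
293 185 [ 0.618 -0.003  0.068]
324 208 [ 0.515 -0.012  0.04 ]
```

View pics/sc_crop.png

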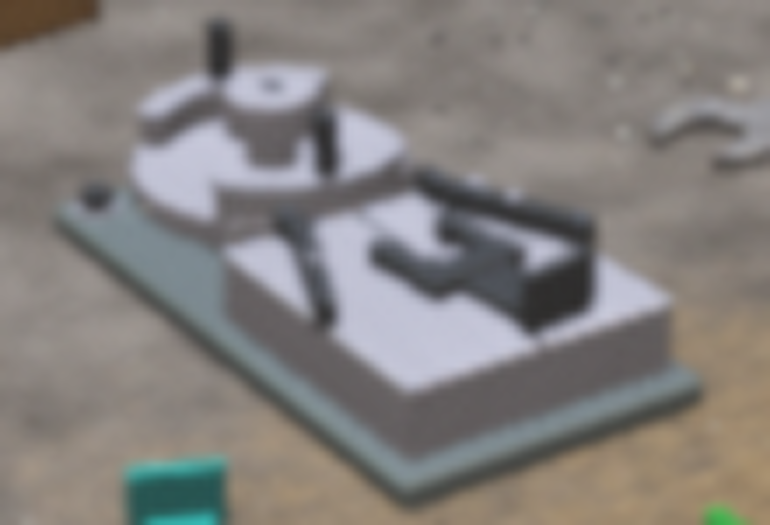

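The bed's near end faces the robot, and the fixture yaw is about -8°. The clip lies off-centre on the bed with its mouth toward the shaft. The flange is turned well away from aligned. Next I'll move overhead for a wrist view.

Emit:
step_arm(motion=[[0,-52,-47,5,-13],[0,-52,-47,5,-13],[0,-52,-47,5,-13],[0,-52,-47,5,-13],[0,-52,-47,5,-13],[0,-52,-47,5,-13],[0,-52,-47,5,-13],[0,-52,-47,5,-13],[0,-52,-47,5,-13],[0,-52,-47,5,-13],[0,-52,-47,5,-13],[0,-52,-47,5,-13],[0,-52,-47,5,-13],[0,-52,-47,5,-13],[0,-52,-47,5,-13],[0,-52,-47,5,-13],[0,-52,-47,5,-13],[0,-52,-47,5,-13],[0,-52,-47,5,-13]])

```text
time: 2.05
tool_pos: [0.5585, 0.0024, 0.1814]
tcp_rot: [0.227, 3.133, 0.0]
wrist_force: [0.8, -0.1, -0.7]
width: 0.002
grip_force: 0.0
```

```bash
python3 - <<'E'
from h import *
c,p,d=shot('wrist','w1');s=bot.read_state()
print(s['time'],s['tool_pos'],s['tcp_rot'],s['joint_vel'].round(3),s['q'].round(2))
print(R.from_rotvec(s['tcp_rot']).as_matrix().round(3).tolist())
cv2.imwrite('pics/w1b.png',cv2.resize(p,(800,500),interpolation=cv2.INTER_CUBIC)[...,::-1])
E
```

```text
2.1 [0.55858099 0.00227275 0.18145088] [2.27388185e-01 3.13321168e+00 1.74594559e-04] [-0.006  0.002 -0.002 -0.002 -0.002 -0.001] [-0.04  0.08  1.91  0.    1.15 -1.47]
[[-0.99, 0.144, 0.0], [0.144, 0.99, 0.0], [-0.0, 0.0, -1.0]]
```

View pics/w1b.png

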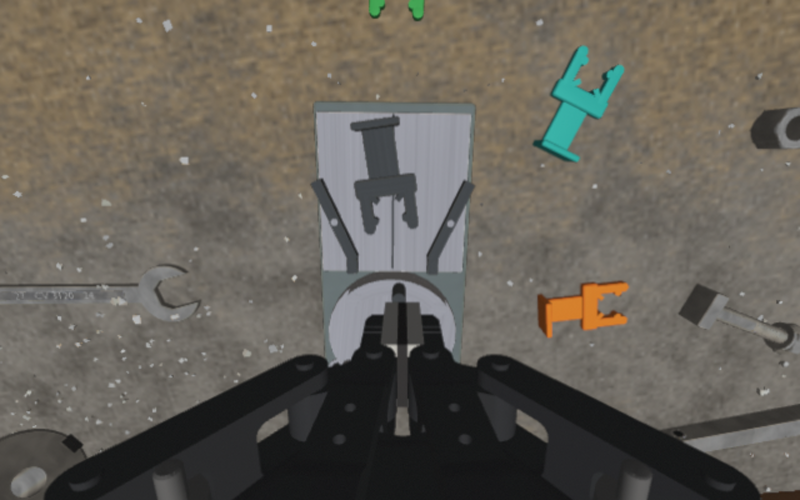

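The bed spans about (315–473, 105–270), with the scribed line at x≈393. The clip is at about (385,170), yawed a little and offset to the -y side. The fingers hide the shaft, so I'll move 9 cm further along and look again.

Emit:
step_arm(motion=[[0,-5,0,0,0],[0,-9,0,0,0],[0,-9,0,0,0],[0,-9,0,0,0]])

```text
time: 2.5
tool_pos: [0.6481, -0.0115, 0.1807]
tcp_rot: [-0.229, -3.132, -0.0]
wrist_force: [0.1, -0.1, -0.6]
width: 0.0
grip_force: 0.0
```

```bash
python3 - <<'E'
from h import *
c,p,d=shot('wrist','w2')
print(bot.read_state()['tool_pos'])
cv2.imwrite('pics/w2b.png',cv2.resize(p[0:240,210:430],(550*1,600),interpolation=cv2.INTER_CUBIC)[...,::-1])
E
```

```text
[ 0.64730693 -0.01147686  0.18085921]
```

View pics/w2b.png

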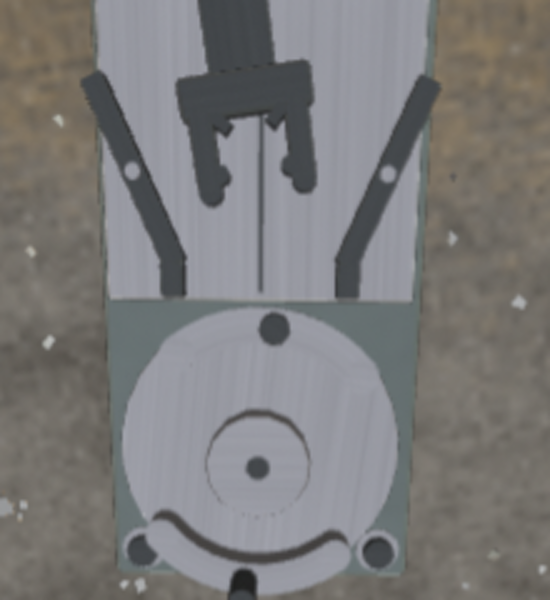

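```bash
cat > m.py <<'E'
from h import *
c,p,d=load('w2')
a=lambda u,v,z:atz(c,210+u/2.5,v/2.5,z)
sh=a(258,467,.0685);l1=a(262,115,.04);l2=a(261,290,.04);e1=a(110,299,.04);e2=a(411,301,.04)
m=(e1+e2)/2
print('shaft',sh,'endmid',m,'line',l1,l2)
print('yaw line',np.degrees(np.arctan2(*(l2-l1)[1::-1])),'edge',np.degrees(np.arctan2(*(e1-e2)[1::-1]))+90,'mid-shaft',np.degrees(np.arctan2(*(sh-m)[1::-1])), np.hypot(*(sh-m)[:2]))
pa=a(275,328,.0765);print('pin near',pa,pa-sh)
c1,p1,d1=load('w1')
b=lambda u,v,z:atz(c1,u/1.25,v/1.25,z)
t1=b(351,123,.064);t2=b(398,118,.064);print('tab',t1,t2,np.hypot(*(t1-t2)[:2]),np.degrees(np.arctan2(*(t2-t1)[1::-1])))
print('l in w1',b(393,185,.04),b(393,265,.04))
h1=a(178,80,.048);h2=a(313,62,.048);print('head',h1,h2,np.hypot(*(h1-h2)[:2]))
print(a(213,205,.048),a(304,191,.048))
cv2.imwrite('pics/tab.png',cv2.resize(p1[80:195,250:385],(810,690)[:2] if 0 else (690,588),interpolation=cv2.INTER_CUBIC)[...,::-1])
E
python3 m.py
```

```text
shaft [ 0.63446917 -0.01827042  0.0685    ] endmid [ 0.58115825 -0.00986665  0.04      ] line [ 5.22438570e-01 -3.44040429e-04  4.00000000e-02] [ 0.57785049 -0.00918834  0.04      ]
yaw line -9.068494572897935 edge -8.766213588899618 mid-shaft -8.95821575311994 0.053969222195090163
pin near [ 0.58999032 -0.00584861  0.0765    ] [-0.04447884  0.01242181  0.008     ]
tab [ 0.47144189 -0.01926836  0.064     ] [0.47280102 0.01073336 0.064     ] 0.0300324867887231 87.40617981154602
l in w1 [5.16033778e-01 4.13008430e-04 4.00000000e-02] [ 0.57588422 -0.00870986  0.04      ]
head [ 0.51002104 -0.0254526   0.048     ] [0.5112124  0.01795232 0.048     ] 0.043421273365328236
[ 0.54867146 -0.02066829  0.048     ] [0.54878648 0.00984611 0.048     ]
```

View pics/tab.png

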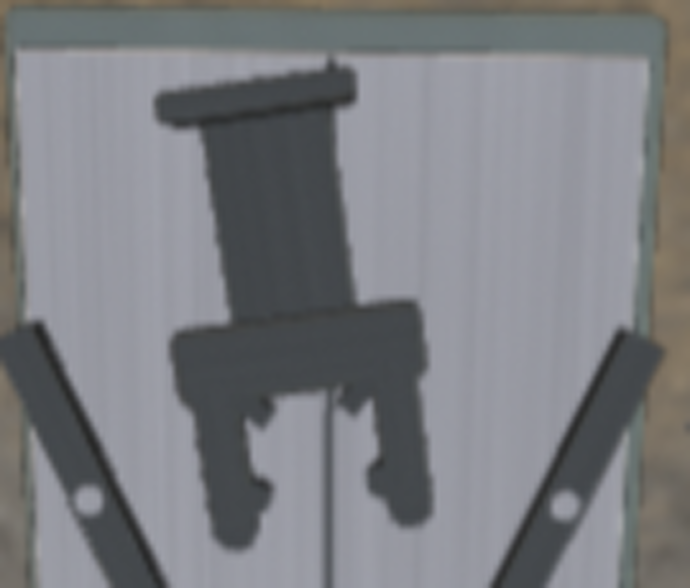

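From the two views, the shaft is at (0.6345, -0.0183), fixture yaw is -8.95°, and pin_a is the near pin with the flange at about 83°. I'll push it clockwise to 0 with the shut fingers. That takes one sideways sweep, then a forward push.

Emit:
step_arm(motion=[[0,4.5,-3.3,0,0.6],[0,5.4,-3.3,2,0.6],[0,5.4,-3.3,6,0.6],[0,5.4,-3.3,10,0.6],[0,5.4,-3.3,12.3,0.6],[0,5.4,-3.3,12.3,0.6],[0,5.4,-2.3,12.3,0.6],[0,5.4,-1.5,12.3,0.6],[0,5.4,-0.9,12.3,0.6],[0,5.4,-0.4,12.3,0.6],[0,5.4,0,12.3,0.6],[0,5.4,0.4,12.3,0.6],[0,5.4,0.4,12.3,0.6]])

```text
time: 3.85
tool_pos: [0.5958, 0.0001, 0.0589]
tcp_rot: [0.247, 3.131, 0.001]
wrist_force: [0.7, -1.0, 0.7]
width: -0.005
grip_force: 0.6
```

Emit:
step_arm(motion=[[0,0.3,-1.2,0,0],[0,2,-1.2,0,0],[0,2,2.9,0,0],[0,2,2.9,0,0],[0,1,2.9,0,0],[0,0.3,2.9,0,0],[0,-0.3,2.9,0,0],[0,-0.9,2.9,0,0],[0,-1.5,3,0,0],[0,-1.9,3.1,0,0],[0,-1.9,3.1,0,0],[0,0,3,0,0],[0,0,2,-5,0],[0,-3,0.5,-9,0],[0,-5.4,-0.5,-12,0],[0,-5.4,-0.5,-12.3,0],[0,-5.4,-0.5,-12.3,0]])

```text
time: 5.55
tool_pos: [0.6493, -0.0153, 0.1829]
tcp_rot: [0.25, 3.129, 0.0]
wrist_force: [0.0, -0.4, -0.9]
width: 0.001
grip_force: 0.0
```

```bash
python3 - <<'E'
from h import *
c,p,d=shot('wrist','w3');s=bot.read_state()
print(s['time'],s['tool_pos'],s['tcp_rot'])
a=cv2.resize(p[60:240,210:430],(733,600),interpolation=cv2.INTER_CUBIC)
cv2.imwrite('pics/w3b.png',a[...,::-1])
E
```

```text
5.6 [ 0.64747354 -0.01472455  0.1807662 ] [-2.48970444e-01 -3.13067656e+00 -1.88349996e-04]
```

View pics/w3b.png

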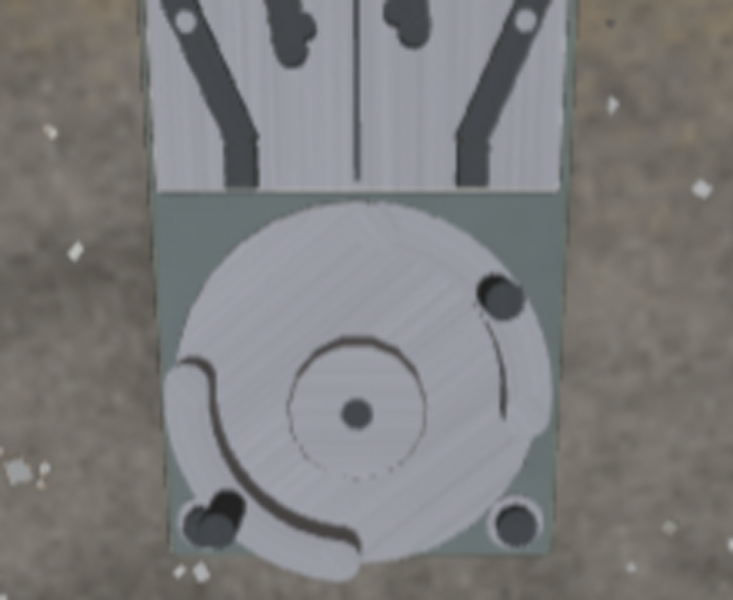

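pin_a's top is now at about (503,299) in the crop, and the flange is roughly half turned. I'll compute the remaining angle.

```bash
cat >> h.py <<'E'
S=np.array([.6345,-.0183]);Y=np.radians(-8.95)
XF=np.array([np.cos(Y),np.sin(Y)]);YF=np.array([-XF[1],XF[0]])
fx=lambda P:1e3*np.array([(np.array(P)[:2]-S)@XF,(np.array(P)[:2]-S)@YF])
E
python3 - <<'E'
from h import *
c,p,d=load('w3')
a=lambda u,v,z:atz(c,210+u/(733/220),60+v/(600/180),z)
print(fx(a(357,413,.0685)))
q=fx(a(503,299,.0765));print(q,np.hypot(*q),np.degrees(np.arctan2(q[1],q[0]))-90)
print('tcp',fx(bot.read_state()['tool_pos']))
q=[fx(a(180,368,.0525)),fx(a(352,570,.0525))];print(q)
q=R.from_rotvec(bot.read_state()['tcp_rot']).as_matrix();print(np.degrees(np.arctan2(q[1,0],q[0,0])))
E
```

```text
[ 0.14712034 -0.06358178]
[-29.14534219  35.01545179] 45.55801614988764 39.772527860697835
tcp [12.25934037  5.5502434 ]
[array([ -8.7988095 , -47.27771654]), array([48.56695296, -2.02854694])]
170.9061221549955
```

The forward push slid past the pin because the shut tips are narrower than I assumed. pin_a is at (-29, 35) mm, so there are 40° left. I'll push again, centred on the pin.

Emit:
step_arm(motion=[[0,5,3.4,0,0],[0,7,3.4,1,0],[0,7,3.4,6,0],[0,7,3.4,11,0],[0,7,3.4,12.2,0],[0,7,3.4,12.2,0],[0,6,3.4,12.2,0],[0,5.4,3.5,12.2,0],[0,4.8,3.6,12.2,0],[0,4.3,3.8,12.2,0],[0,3.8,4,12.2,0],[0,3.4,4,12.2,0],[0,3.1,4,12.2,0],[0,3.1,4,12.2,0],[0,3.1,4,12.2,0]])

```text
time: 7.1
tool_pos: [0.6243, 0.03, 0.0599]
tcp_rot: [0.247, 3.13, -0.001]
wrist_force: [0.2, -0.4, -0.8]
width: -0.005
grip_force: 0.0
```

Emit:
step_arm(motion=[[0,1,0,0,0],[0,1,0,0,0],[0,1,0,-4,0],[0,-1,-2,-9,0],[0,-3.1,-4,-12.2,0],[0,-3.1,-4,-12.2,0],[0,-3.1,-4,-12.2,0]])

```text
time: 7.8
tool_pos: [0.6487, -0.0145, 0.1831]
tcp_rot: [0.249, 3.128, 0.0]
wrist_force: [-0.0, -0.8, 0.2]
width: -0.002
grip_force: 0.0
```

```bash
python3 - <<'E'
from h import *
c,p,d=shot('wrist','w4');s=bot.read_state()
print(s['time'],fx(s['tool_pos']),s['tool_pos'])
a=cv2.resize(p[60:240,210:430],(733,600),interpolation=cv2.INTER_CUBIC)
cv2.imwrite('pics/w4b.png',a[...,::-1])
E
```

```text
7.85 [11.67643048  6.34336188] [ 0.64702112 -0.0138504   0.18089929]
```

View pics/w4b.png

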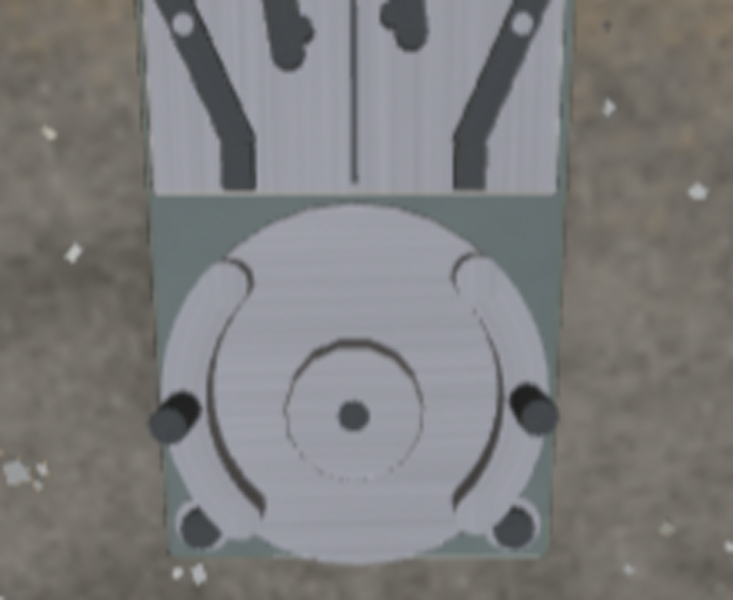

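The channel is now nearly in line. The pin tops are at (540,417) and (168,426), and the front rim ends are at (235,260) and (475,258).

```bash
python3 - <<'E'
from h import *
c,p,d=load('w4')
a=lambda u,v,z:fx(atz(c,210+u/(733/220),60+v/(600/180),z))
pa=a(540,417,.0765);pb=a(168,426,.0765)
print(a(353,416,.0685),pa,pb,np.degrees(np.arctan2(*(pa-pb)[::-1]))-90)
r=[a(u,v,.0525) for u,v in[(225,259),(488,256)]];print(r)
e=[a(153,193,.04),a(557,193,.04)];print(e)
print(a(354,20,.04),a(354,182,.04))
E
```

```text
[ 0.31157925 -0.32371664] [-1.05165414 45.79812565] [  0.94384161 -45.79574274] 1.248068268186529
[array([-37.77205215, -33.41096386]), array([-38.33020278,  34.59486425])]
[array([-54.24250586, -53.61084071]), array([-53.92136605,  53.89530264])]
[-96.63265604   0.19111869] [-56.87038726  -0.10002157]
```

About 1° remains, so I'll push the pin 1 mm further. Then I'll go back above the tab with the gripper open and turned 90° so the fingers straddle it fore and aft.

Emit:
step_arm(motion=[[0,4.5,4,0,0],[0,4.5,4,5,0],[0,4.5,4,10,0],[0,4.5,4,12.2,0],[0,4.5,4,12.2,0],[0,3.6,4,12.2,0],[0,3.2,4,12.2,0],[0,3,4,12.2,0],[0,3,4,12.2,0],[0,3,4,12.2,0],[0,4.2,4,12.2,0],[0,4.5,4,8,0],[0,4.5,2,3,0],[0,2,0,0,0],[0,0,0,0,0],[0,0,0,0,0],[0,0,0,0,0]])

```text
time: 9.55
tool_pos: [0.6462, -0.0136, 0.1805]
tcp_rot: [-0.247, -3.129, -0.0]
wrist_force: [-0.3, -0.6, -0.7]
width: -0.001
grip_force: 0.0
```

```bash
python3 - <<'E'
from h import *
c,p,d=shot('wrist','w5');s=bot.read_state()
print(s['time'],fx(s['tool_pos']),s['tool_pos'])
c0,p0,d0=load('w4')
# expected pin tops at theta 0 vs old
print([proj(c,[*(S+x*XF+y*YF),.0765]).round(1) for x,y in[(0,.046),(0,-.046)]])
g=cv2.cvtColor(p,cv2.COLOR_RGB2GRAY);a=np.hstack([g[165:205,245:285],g[165:205,355:395]])
a=cv2.resize(a,(800,400),interpolation=cv2.INTER_CUBIC);cv2.imwrite('pics/w5b.png',a)
# clip in fixture frame from w1
c1,_,_=load('w1');b=lambda u,v,z:fx(atz(c1,250+u/(690/135),80+v/(588/115),z))
for u,v,z in[(157,92,.064),(355,68,.064),(170,345,.048),(420,305,.048),(236,548,.048),(411,526,.048)]:print(b(u,v,z))
E
```

```text
9.6 [10.13569221  6.63320575] [ 0.64554423 -0.01332439  0.17977218]
[array([372.1, 191. ]), array([259.2, 191.2])]
[-161.22855805  -26.3823538 ]
[-165.08090265    4.35279675]
[-120.85806892  -27.13090372]
[-128.07281957   15.69803   ]
[-85.29068586 -16.17010289]
[-89.61917314  14.88320749]
```

View pics/w5b.png

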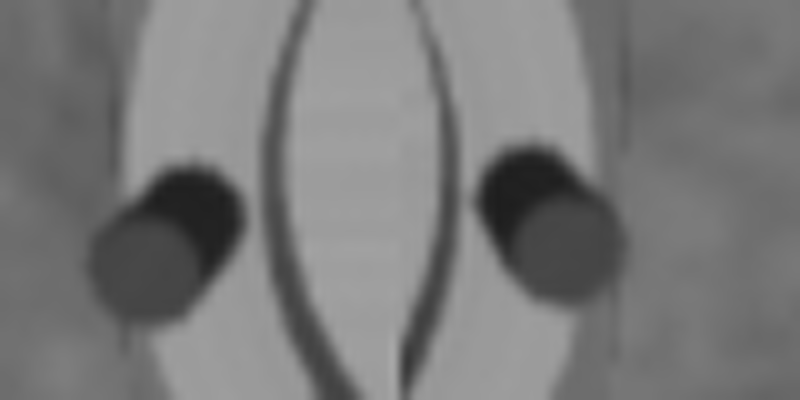

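Both pins sit at about (259.6,192.0) and (372,189.7), so the flange is still about 1° short. I'll push a little more, then measure the pins by code.

Emit:
step_arm(motion=[[0,4.5,4,0,0],[0,4.5,4,5,0],[0,4.5,4,10,0],[0,4.5,4,12.2,0],[0,4.5,4,12.2,0],[0,3.6,4,12.2,0],[0,3.2,4,12.2,0],[0,2.9,4,12.2,0],[0,2.9,4,12.2,0],[0,2.9,4,12.2,0],[0,4.2,4,12.2,0],[0,4.5,4,8,0],[0,4.5,2,3,0],[0,2,0,0,0],[0,0,0,0,0],[0,0,0,0,0],[0,0,0,0,0]])

```text
time: 11.3
tool_pos: [0.6461, -0.0136, 0.1804]
tcp_rot: [-0.247, -3.129, -0.0]
wrist_force: [-0.2, 0.9, -0.1]
width: -0.005
grip_force: 0.0
```

```bash
cat >> h.py <<'E'
def flange(c,p):
    g=cv2.GaussianBlur(cv2.cvtColor(p,cv2.COLOR_RGB2GRAY),(3,3),0);out=[]
    for y in(.046,-.046):
        u,v=proj(c,[*(S+y*YF),.0765]).round().astype(int)
        r=cv2.resize(g[v-14:v+15,u-14:u+15],None,fx=4,fy=4,interpolation=cv2.INTER_CUBIC)
        m=((r>50)&(r<85)).astype(np.uint8);m=cv2.morphologyEx(m,cv2.MORPH_OPEN,cv2.getStructuringElement(2,(13,13)))
        n,l,st,ce=cv2.connectedComponentsWithStats(m)
        k=1+np.argmax(st[1:,4]);q=ce[k]/4-.375+[u-14,v-14];out.append(fx(atz(c,*q,.0765)));print(q,st[k,4]/16)
    a,b=out;return a,b,np.degrees(np.arctan2(*(a-b)[::-1]))-90
E
python3 - <<'E'
from h import *
c,p,d=shot('wrist','w6');print(flange(c,p))
for f in('w4','w5'):
    c,p,d=load(f);print(f,flange(c,p))
s=bot.read_state();print(s['time'],fx(s['tool_pos']),s['tool_pos'])
E
```

```text
[371.24598428 190.99786398] 91.4375
[258.74826608 189.27096469] 99.125
(array([-0.10568298, 45.27368276]), array([ -1.70964268, -46.31451285]), np.float64(-1.0033031801683165))
[371.47624395 184.25475121] 90.4375
[259.81586379 186.79709302] 94.0625
w4 (array([-1.7601461 , 45.27947014]), array([  0.09945474, -46.24662302]), np.float64(1.163959026926662))
[371.24292774 189.07234151] 91.6875
[258.95071336 191.10911154] 96.375
w5 (array([-1.63689209, 45.24804915]), array([ -0.09963036, -46.22162822]), np.float64(0.9628362148220333))
11.35 [10.10388442  6.62653167] [ 0.64551177 -0.01332604  0.17972197]
```

The flange is at about -1°, which is square enough. Next I'll grip the clip's tab by its side edges to straighten and centre it.

Emit:
step_arm(force=20, motion=[[6,5,-1.7,0,-8],[6,10,-1.7,0,-8],[6,14,-1.7,0,-8],[6,17.1,-1.7,3,-8],[6,17.1,-1.7,7,-8],[6,17.1,-1.7,10,-8],[6,17.1,-1.7,10,-8],[6,17.1,-1.7,12,-8],[6,17.1,-1.7,13.3,-8],[6,17.1,-1.7,13.3,-8]])

```text
time: 12.35
tool_pos: [0.4743, -0.0035, 0.047]
tcp_rot: [-0.027, -3.137, -0.0]
wrist_force: [0.3, -0.5, -0.1]
width: 0.702
grip_force: 0.0
```

```bash
python3 - <<'E'
from h import *
c,p,d=shot('wrist','w7');s=bot.read_state()
print(s['time'],fx(s['tool_pos']),s['tool_pos'],s['wrist_force'],s['width'])
cv2.imwrite('pics/w7b.png',cv2.resize(p[60:400,140:500],(635,600),interpolation=cv2.INTER_CUBIC)[...,::-1])
E
```

```text
12.4 [-159.54538366  -10.20127178] [ 0.47531013 -0.00355619  0.04794237] [-0.9892584  -0.51379387  0.16215903] 0.7005626730480113
```

View pics/w7b.png

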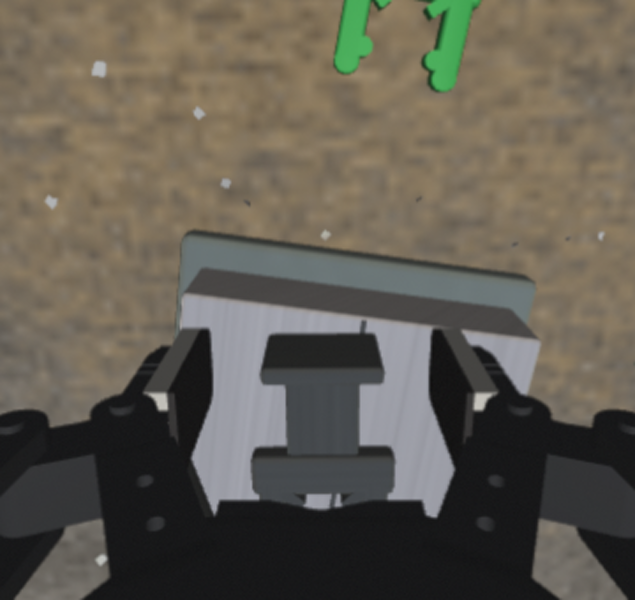

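The tab is centred between the pads at about (322,355) in the crop. I'll grip it, straighten it and advance partway.

Emit:
step_arm(force=20, motion=[[2.8,0,0,0,0],[2.8,0,0,0,0],[2.8,0,0,0,0],[2.8,0,0,0,0],[2.8,-0.5,0.3,0,3],[2.8,-0.9,0.6,0,6],[2.8,-1.35,0.9,0,8],[2.8,-1.35,0.9,0,8],[2.8,-2.1,0.8,0,8],[2.8,-2.8,0.7,0,8],[2.8,-3.6,0.6,0,8],[2.8,-3.6,0.6,0,8],[2.8,-3.6,0.6,0,8]])

```text
time: 13.7
tool_pos: [0.512, 0.0017, 0.0494]
tcp_rot: [-0.247, -3.131, -0.0]
wrist_force: [-3.6, 0.5, 9.7]
width: 0.366
grip_force: 20.5
```

```bash
python3 - <<'E'
from h import *
s=bot.read_state()
print(s['time'],fx(s['tool_pos']),s['tool_pos'],s['wrist_force'],s['torque'],s['width'],s['grip_force'])
q=R.from_rotvec(s['tcp_rot']).as_matrix();print(np.degrees(np.arctan2(q[1,0],q[0,0])))
E
```

```text
13.7 [-124.09456236    0.67943433] [0.51202205 0.00167686 0.04943401] [-3.55790698  0.50361294  9.69717499] [ 8.72012481e-02  7.92363041e-01 -7.63016852e-04] 0.36618130553850137 20.52779048681259
170.97571896939274
```

Emit:
step_arm(motion=[[4.4,0,0,-0.2,0],[4.4,0,0,-0.2,0],[4.4,0,0,-0.2,0],[4.4,0,0,-2,0],[4.4,0,0,-4.5,0],[1,2.6,-0.05,-4.5,0],[1,2.6,-0.05,-4.5,0],[1,2.6,-0.05,-3,0],[1,2.6,-0.05,-0.2,0],[1,2.6,-0.05,-0.2,0],[1,2.6,-0.05,-0.2,0],[1,1.8,-0.05,-0.2,0],[1,1.2,-0.05,-0.2,0],[1,0.6,-0.05,-0.2,0],[1,0,-0.05,-0.2,0],[1,-0.6,-0.05,-0.2,0],[1,-1.2,-0.05,-0.2,0],[1,-1.8,-0.05,-0.2,0],[1,-1.8,-0.05,-0.2,0]])

```text
time: 15.6
tool_pos: [0.5313, -0.0019, 0.0505]
tcp_rot: [0.247, 3.13, -0.0]
wrist_force: [0.6, -0.3, -0.4]
width: 0.115
grip_force: 0.0
```

```bash
python3 - <<'E'
from h import *
s=bot.read_state()
print(s['time'],fx(s['tool_pos']),s['tool_pos'],s['wrist_force'],s['torque'],s['width'],s['grip_force'])
c,p,d=shot('side','s1');c2,p2,d2=shot('scene','sc1')
def box(c,pts):
    q=np.array([proj(c,[*(S+x*XF+y*YF),z]) for x,y,z in pts]);return q.min(0).astype(int)-8,q.max(0).astype(int)+8
pts=[(x,y,z) for x in(-.15,.055) for y in(-.055,.055) for z in(.03,.08)]
im=[]
for cc,pp in((c,p),(c2,p2)):
    a,b=box(cc,pts);print(a,b);r=pp[a[1]:b[1],a[0]:b[0]];k=390/r.shape[1];im.append(cv2.resize(r,(390,int(r.shape[0]*k)),interpolation=cv2.INTER_CUBIC)[:590])
H=max(i.shape[0] for i in im);im=[np.pad(i,((0,H-i.shape[0]),(0,0),(0,0))) for i in im]
cv2.imwrite('pics/both.png',np.hstack(im)[...,::-1])
E
```

```text
15.6 [-104.45787865    0.14242208] [ 0.53133611 -0.00190854  0.05047934] [ 0.62019333 -0.31823405 -0.35181168] [-0.0011429 -0.0770647 -0.0064996] 0.11538871574561824 0.0
[257 178] [359 241]
[255 157] [354 232]
```

Emit:
step_arm(motion=[[1,-0.6,0,0,0],[1,-1.2,0,0,0],[1,-1.8,0,0,0],[1,-1.8,0,0,0]])

```text
time: 16.1
tool_pos: [0.5492, -0.0047, 0.0506]
tcp_rot: [0.247, 3.13, -0.0]
wrist_force: [-0.5, -0.7, 0.6]
width: 0.121
grip_force: 0.0
```

Emit:
step_arm(motion=[[1,-0.3,0,0,0],[1,-0.5,0,0,0],[1,-0.7,0,0,0],[1,-0.9,0,0,0],[1,-0.9,0,0,0]])

```text
time: 16.6
tool_pos: [0.5534, -0.0053, 0.0498]
tcp_rot: [-0.246, -3.125, -0.001]
wrist_force: [-8.6, 2.3, 7.7]
width: 0.115
grip_force: 4.9
```

Emit:
step_arm(motion=[[1,-0.2,0,0,0],[1,-0.4,0,0,0],[1,-0.4,0,0,0]])

```text
time: 16.9
tool_pos: [0.5606, -0.0065, 0.0503]
tcp_rot: [0.247, 3.131, -0.0]
wrist_force: [-0.5, -0.4, 0.1]
width: 0.113
grip_force: 0.0
```

It appears to have snapped. I'll push until it stops hard.

Emit:
step_arm(motion=[[1,-0.2,0,0,0],[1,-0.4,0,0,0],[1,-0.4,0,0,0]])

```text
time: 17.2
tool_pos: [0.5637, -0.007, 0.0501]
tcp_rot: [-0.247, -3.129, -0.0]
wrist_force: [-4.7, 0.7, 4.1]
width: 0.116
grip_force: 2.4
```

Emit:
step_arm(motion=[[1,-0.3,0,0,0],[1,-0.6,0,0,0],[1,-0.6,0,0,0]])

```text
time: 17.5
tool_pos: [0.5639, -0.0071, 0.0493]
tcp_rot: [-0.246, -3.117, -0.001]
wrist_force: [-18.7, 4.5, 14.8]
width: 0.116
grip_force: 9.8
```

It stopped hard at 19 N. I'll back off, lift and look.

Emit:
step_arm(motion=[[1,1,0,0,0],[1,2.5,0,0,0],[1,2.5,0,-4,0],[1,2.5,0,-9,0],[1,-2,0,-13,0],[1,-6,0,-13,0],[1,-8.3,0.5,-13,0],[1,-8.3,0.5,-13,0],[1,-8.3,0.5,-13,0]])

```text
time: 18.4
tool_pos: [0.6534, -0.0164, 0.1797]
tcp_rot: [-0.247, -3.132, 0.0]
wrist_force: [-0.2, -0.2, -0.1]
width: 0.117
grip_force: 0.0
```

```bash
python3 - <<'E'
from h import *
c,p,d=shot('wrist','w8');print(flange(c,p))
s=bot.read_state();print(s['time'],fx(s['tool_pos']),s['tool_pos'])
cv2.imwrite('pics/w8b.png',cv2.resize(p[40:240,210:430],(660,600),interpolation=cv2.INTER_CUBIC)[...,::-1])
E
```

```text
[373.57459267 182.03012559] 92.0625
[260.02202309 180.06333536] 102.875
(array([ 0.14256522, 45.11575042]), array([ -1.61225753, -46.31532999]), np.float64(-1.099534138339365))
18.45 [17.42817846  4.83378341] [ 0.65246799 -0.01623642  0.17944735]
```

View pics/w8b.png

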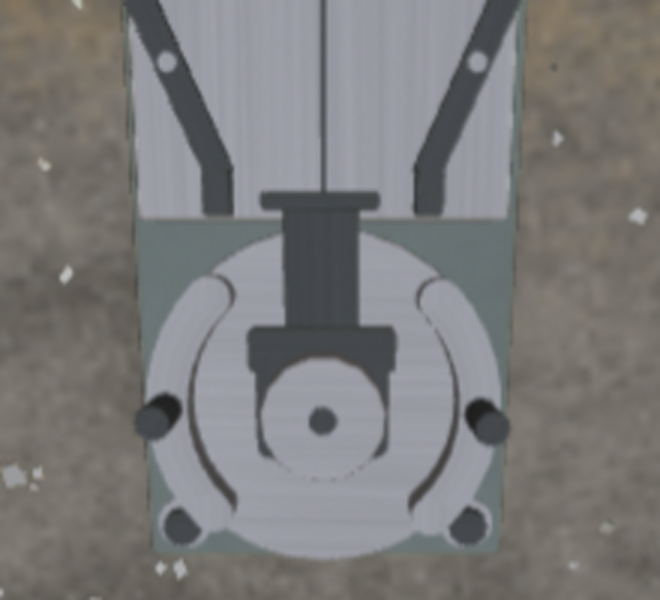

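The clip is seated squarely round the shaft: its tab is centred at (320,200), its arms reach past the head, and the rims are symmetric either side. The flange is within about 1° of square, so I'll hand in.

```bash
python3 -c "
from workcell import bot
print(bot.finish_job())"
```

```text
the job is handed in; nothing more can be done
None
```

The job is handed in at about 18.5 s: the flange channel is in line with the bed to about 1°, and the clip is snapped home against its hard stop, flat in the groove. To straighten and centre the clip I gripped its tab by the sides and drew it about 35 mm along the bed, then pushed it the rest of the way. No move was made near the loose parts, though I did not re-check them at the end.

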